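Seat an account book on a printer's feed table and set the side guide

TASK

Get the account book ready to print: with the fingertips, push it back over the feed table until its far edge rests squarely against the rear stop, and only then push the side guide along its rail towards the book until you feel it drop into its notch, so that the book stands square between guide and fence. Just push, gently: do not pinch, lift or crush the book or the guide, and leave everything else where it stands.

Things in the scene. Friction and masses are not known exactly. Their poses are not given: they have to be found in the camera images.
- feeder: Flat feed table of a book printer, fixed, placed and turned differently each run. Origin: centre of the bed's footprint on the work surface; x away from the robot, y left, z up (mm in this frame are used below). Grey bed 240 (x) x 320 (y), top at z = 22, front edge at x = -120. White rear housing x = 130 to 220, y = -170 to 170, 75 tall.
- fence (a point): Point on the inner (left) face of the fixed aluminium fence at the bed's right side, at bed height; feeder x = 0, y = -120. The fence runs along feeder x from -90 to 80 and stands 25 mm above the bed.
- rear_stop (a point): Point on the front face of the rear stop, at bed height; feeder x = 70, y = 0. The stop is a low aluminium bar along feeder y from -130 to 145, 10 mm above the bed.
- notch (a point): Middle of the one cross notch, 10 mm wide, in the top of the steel rail; feeder x = 100, y = -7, z = 42. The rail runs along feeder y behind the rear stop, x = 92 to 108, and carries the side guide.
- account_book: Hard-cover account book, blue cover, 140 (x) x 105 (y) x 14 (z) mm, 0.11 to 0.23 kg, smooth, loose, lying flat and a little askew on the bed between fence and side guide. Origin: centre of its underside; axes along its edges. Seated (far edge on the rear stop, right edge near the fence) its origin is at feeder x = 0, y = -67 to -63.
- side_guide: Black guide wall along feeder x, left of the book, carried by the rail. Origin at feeder x = 100, z = 0, in the wall's mid plane (feeder y = 109 minus joint value in mm). Wall: own x = -160 to -34, 8 thick (y = -4 to 4), from 5 to 44 mm above the bed. On its front end, x = -158 to -128, a thumb tab 12 thick, top 63 mm above the bed. A spring (7 N) presses it on the rail; it sinks 4 mm into the notch.
- guide_slide (a joint): Travel of the side guide along the rail, m: grows as it goes right (feeder -y) to the book. Starts at 0 to 0.045; in the notch at 0.116, leaving the book about 4 mm of play. Sliding takes 3 to 5 N; over the last 5 mm the guide is drawn in by itself (push force drops to nothing), then the notch stops it firmly (holds 30 N).
- guide_top (a point): Point on the top edge of the side guide's wall, in its mid plane, at feeder x = 10: 66 mm above the work surface while the guide rides on the rail, 62 mm when it has dropped into the notch.
- rubber_stamp: Bystander, loose: hand stamp with a turned knob handle, 35 x 60 x 64 mm tall, standing on the feeder's rear housing. Origin: centre of its underside.
- ink_pad: Bystander, loose: flat dark tin, 72 x 112 x 20 mm, on the table to the left of the feeder. Origin: centre of its underside.
- stapler: Bystander, loose: desk stapler, 140 x 36 x 48 mm, left of the feeder's rear. Origin: centre of its underside.
- glue_stick: Bystander, loose: upright white stick, 28 mm diameter, 86 mm tall, right of the feeder's front. Origin: centre of its underside.
- clip_dish: Bystander, loose: small white round dish, 80 mm across, 30 mm tall, right of the feeder. Origin: centre of its underside.
- marker: Bystander, loose: grey marker pen lying on the table, 133 mm long, 15 mm thick, right of the feeder's rear. Origin: centre of its underside.
- calculator: Bystander, loose: grey desk calculator, 150 x 100 x 20 mm, lying left of the feeder's front. Origin: centre of its underside.
There are look-alikes about, which are no part of the job. Leave any brown or red look-alike of the account_book alone.

How it is judged:
By the outcome, as a careful person would: the job done as asked, in the order asked, and still so for the second after the job is handed in, with the robot touching nothing.
It also fails if it takes over 48 s, if anything falls off the work surface, if the arm or the gripper's body presses on something with over 40 N, if the wrist force passes 120 N, or if a joint passes its speed limit or range.

ROBOT

A 6-joint arm with a two-finger parallel gripper is mounted at the origin on the work surface. World frame = base frame: x ahead of the robot, y to its left, z up, the work surface at z = 0. Lengths are in mm, angles in rad, forces in N, time in s.
With the tool pointing down it reaches from about 275 to 725 mm from the base axis. Payload 15.9 kg.
Tool frame: the origin (TCP) lies on the mounting face of the last link; the fingertips stand 173 mm ahead of it and the grasp point (between the pads) lies 155 mm ahead of it; z points along the fingers, y is the direction in which the jaws open and shut (so a half turn about z gives the same grasp; the last joint's range is limited). The gripper opens to 85 mm and grips with 20 to 120 N. Pads are 22 mm wide; open, the fingers measure 114 mm over their backs; the gripper's body (76 mm by 85 mm) begins 54 mm behind the grasp point. The pads swing forward as they close: fully open they stand 13 mm farther back than shut.
Start: joints at [1.302, 0.213, -0.034, 1.323, 0, 1.571], TCP at [132.782, 482.032, 404.706] pointing down, gripper open.
Joint ranges: [-2.98, 2.98], [-0.74, 1.72], [-1.14, 1.35], [-2.1, 2.04], [-1.57, 1.44], [-3.14, 3.14]. Speed limits (rad/s): [1.89, 1.89, 2.39, 2.57, 3.14, 3.14].

INTERFACE

Orientations are given as a rotation vector (axis times angle).
In Python, from plant import robot gives the robot as it stands.
- The arm moves only by the shell command python3 -m inch 'ROWS' [OPENING] [FORCE]. ROWS is JSON, a list of rows, each a list of 2 entries, a list of its own where there are three numbers: the shift along the tool's x, y, z in mm, then the turn, a rotation vector about the tool's x, y, z in rad. A call has 1 to 10 rows; each row shifts and turns the commanded pose from where the row before left it, along the tool's axes as they then stand; what a row does not reach is not made up. A row lasts 1/12 s, in which the tool goes at most 41.7 mm and 7.16 degrees, less where a joint would pass 70% of its speed; a pose out of reach is approached as far as the arm can. A call with a gripper value outside its range is refused whole. OPENING is the opening, from -1 (shut) to 1 (fully open), set as the call begins (- or left out, the last holds). The fingers move at their own pace and stop on an object; FORCE is the grip in N (left out, the last holds). Time passes only in rows, so rows that do not move let the fingers close. It gives the time, the measured TCP pose, the force and the opening at its end, in the units of the state.
- robot.state(): the state, without advancing time (a new reading comes with each control period).
- robot.capture(name): name is "scene" or "top" or "wrist"; returns a dict with "pixels" (384x512x3 uint8, red, green, blue), "z_map" (384x512 float32, mm along the optical axis (not along the pixel's ray), 0 where there is no reading), "fx", "fy", "cx", "cy" (pixels), "cam_to_world" (4x4, takes a point from camera to world coordinates). Camera axes: x right, y down, z forward; pixel columns grow to the right and rows downward; lengths in mm; the calibration is good to about 2 mm. The wrist camera is an equidistant fisheye: a pixel r from the principal point sees the ray r / f radians off the axis. A picture is of the moment at which its call begins.
- robot.hand_in(): hands the job in, once; it reports no verdict.
The state is a dict: "t": time; "joints": joint angles; "joint_vel": joint speeds; "joint_torque": joint torques, N m; "tool_pos": TCP position; "eef_rot": TCP orientation; "force": force on the tool from outside, world axes, zero at the start; "moment": the same for the moment, N m; "finger_gap": finger opening in mm.
Only numpy, scipy, OpenCV 4.12 (cv2) and the standard library are available. Lean on these libraries where they do the work, as an engineer would, in place of code of your own. Each camera call takes 0.05 s, during which the arm holds its last target.

## Working session

There is one attempt and no reset: what is moved stays moved. The work goes in short steps, Python scripts to look and compute and a shell command to move; the robot and the scene stay as the last step left them, time stands still between calls to the robot, and variables do not carry over. Pictures are saved under pics/ and viewed, and the job is handed in when it is done.

```bash
ls; mkdir -p pics; python3 - <<'E'
from plant import robot
import cv2
s=robot.state();print(s)
for n in("scene","top","wrist"):
    c=robot.capture(n);cv2.imwrite(f"pics/{n}0.png",c["pixels"][:,:,::-1]);print(n,c["fx"],c["fy"],c["cx"],c["cy"],c["cam_to_world"])
    import pickle;pickle.dump(c,open(f"{n}0.pkl","wb"))
E
```

```text
pics
{'t': 0.0, 'joints': array([ 1.30199512e+00,  2.13353958e-01, -3.50597951e-02,  1.32346253e+00,
        1.59088094e-05,  1.57076192e+00]), 'joint_vel': array([-3.25102853e-04, -1.36610629e-04, -8.81559001e-05,  1.22843432e-03,
       -1.49209891e-03, -1.84479771e-03]), 'joint_torque': array([-2.50649879e-03, -6.86158490e+01,  4.87112439e+01,  1.75586011e-02,
       -2.57620823e-04,  3.71373528e-05]), 'tool_pos': array([132.74924008, 481.91300703, 404.2168652 ]), 'eef_rot': array([-4.20886819e-01, -3.11310897e+00,  1.67764810e-03]), 'force': array([ 0.55411299, -0.19853546,  0.47661487]), 'moment': array([-0.03000953, -0.00211741, -0.02966236]), 'finger_gap': 85.29287590688574}
scene 434.06991998861946 434.06991998861946 259.03336534854327 197.3262506504305 [[ 8.93292831e-01  2.82776881e-01 -3.49378239e-01  9.10671620e+02]
 [ 4.49148664e-01 -5.91208038e-01  6.69879491e-01 -7.34026921e+02]
 [-1.71287903e-02 -7.55321316e-01 -6.55130761e-01  8.47733467e+02]
 [ 0.00000000e+00  0.00000000e+00  0.00000000e+00  1.00000000e+00]]
top 368.70171788211286 368.70171788211286 254.41035523769298 189.02799588526383 [[-1.12126906e-02 -9.91946906e-01  1.26157089e-01  3.80948440e+02]
 [-9.99717874e-01  1.37626110e-02  1.93588181e-02  3.96970959e+01]
 [-2.09391707e-02 -1.25904433e-01 -9.91821367e-01  1.10965544e+03]
 [ 0.00000000e+00  0.00000000e+00  0.00000000e+00  1.00000000e+00]]
wrist 297.3186396354542 297.3186396354542 246.4871049414229 192.58185031679275 [[ 2.64936628e-01  9.23590599e-01  2.77108263e-01  6.24874733e+01]
 [ 9.64264457e-01 -2.53276266e-01 -7.77508233e-02  5.01687687e+02]
 [-1.62498337e-03  2.87804690e-01 -9.57687747e-01  3.72199439e+02]
 [ 0.00000000e+00  0.00000000e+00  0.00000000e+00  1.00000000e+00]]
```

View pics/scene0.png

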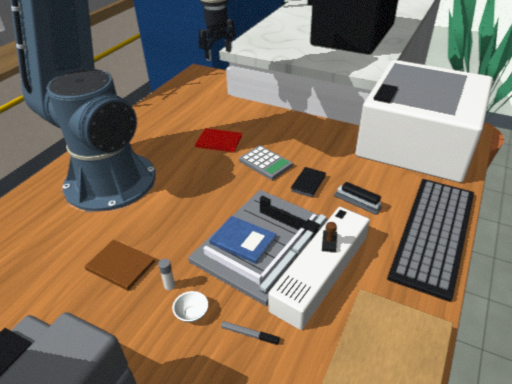

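View pics/top0.png

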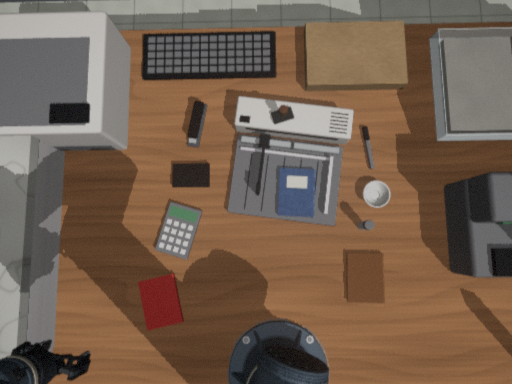

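View pics/wrist0.png

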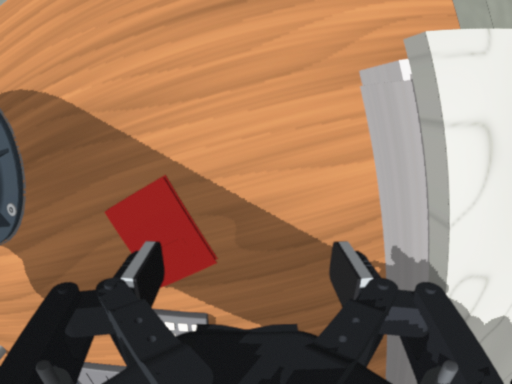

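Candidates for the book: blue at top (296,192), brown (365,276), red (160,301). The blue one on the bed fits the description, because the others are brown and red and lie on the table. I'll confirm with an enlarged crop.

```bash
cat > h.py <<'E'
import numpy as np,cv2,pickle
def ray(c,u,v):
    M=np.array(c["cam_to_world"]);d=np.array([(u-c["cx"])/c["fx"],(v-c["cy"])/c["fy"],1.0])
    return M[:3,3],M[:3,:3]@d
def plane(c,u,v,z):
    o,d=ray(c,u,v);return o+d*(z-o[2])/d[2]
def cloud(c):
    h,w=c["z_map"].shape;u,v=np.meshgrid(np.arange(w),np.arange(h))
    Z=c["z_map"];P=np.stack([(u-c["cx"])/c["fx"]*Z,(v-c["cy"])/c["fy"]*Z,Z],-1)
    M=np.array(c["cam_to_world"]);return P@M[:3,:3].T+M[:3,3]
def proj(c,p):
    M=np.linalg.inv(c["cam_to_world"]);q=M[:3,:3]@np.array(p)+M[:3,3]
    return q[0]/q[2]*c["fx"]+c["cx"],q[1]/q[2]*c["fy"]+c["cy"]
E
python3 - <<'E'
from h import *
c=pickle.load(open("top0.pkl","rb"));im=c["pixels"][:,:,::-1]
cv2.imwrite("pics/topcrop.png",cv2.resize(im[80:240,210:370],None,fx=3.7,fy=3.7,interpolation=cv2.INTER_CUBIC))
c2=pickle.load(open("scene0.pkl","rb"));im=c2["pixels"][:,:,::-1]
cv2.imwrite("pics/scenecrop.png",cv2.resize(im[180:330,180:380],None,fx=4,fy=4,interpolation=cv2.INTER_CUBIC))
for n,c in(("top",c),("scene",c2)):
    P=cloud(c);hsv=cv2.cvtColor(c["pixels"],cv2.COLOR_RGB2HSV)
    m=(cv2.inRange(hsv,(105,100,40),(125,255,255))>0)&(P[...,2]>20)&(P[...,2]<60)&(P[...,0]>200)
    p=P[m];print(n,m.sum(),p.mean(0),np.percentile(p[:,2],[5,50,95]))
    hull=cv2.minAreaRect(p[:,:2].astype(np.float32));print(hull)
    # heights
    roi=(P[...,0]>200)&(P[...,0]<700)&(abs(P[...,1])<250)
    hh=(roi)&(P[...,2]>72)&(P[...,2]<79); print("housing",cv2.minAreaRect(P[hh][:,:2].astype(np.float32)),P[hh].mean(0))
    hh=(roi)&(P[...,2]>58)&(P[...,2]<70)&(hsv[...,2]<60);print("guide",hh.sum(),cv2.minAreaRect(P[hh][:,:2].astype(np.float32)))
    t=roi&(P[...,2]<8);print("table z",np.median(P[t][:,2]))
E
```

```text
top 388 [498.40443832 -53.78768845  37.03869891] [33.71738634 37.00863474 40.19687913]
((510.3222961425781, -62.639122009277344), (100.8987808227539, 133.9300537109375), 86.70289611816406)
housing ((548.2453002929688, -70.13360595703125), (303.460205078125, 350.71600341796875), 0.008673655800521374) [ 680.80992398 -107.90700819   75.71506269]
guide 199 ((594.593994140625, 35.63521194458008), (37.831932067871094, 190.14395141601562), 89.33983612060547)
table z 1.0218763602713352
scene 1424 [505.18468555 -67.88300241  35.00453656] [28.78095656 35.49648743 38.21752818]
((505.28192138671875, -60.93836975097656), (107.73767852783203, 149.21714782714844), 87.09540557861328)
housing ((560.690185546875, -94.43923950195312), (278.66070556640625, 307.9105224609375), 0.09845101833343506) [ 680.7966951  -127.68916555   74.70799585]
guide 285 ((592.9899291992188, 43.40675354003906), (30.203149795532227, 175.45877075195312), 78.64517974853516)
table z -0.152971132308096
```

View pics/topcrop.png

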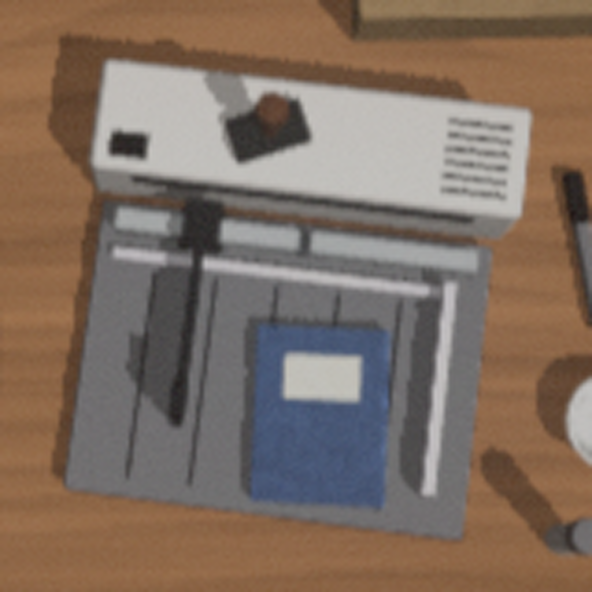

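View pics/scenecrop.png

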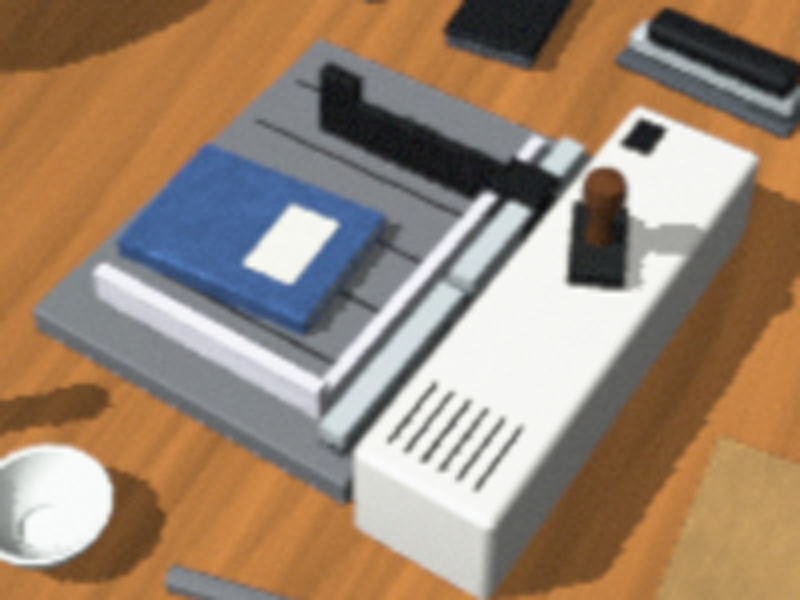

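```bash
python3 - <<'E'
from h import *
c=pickle.load(open("top0.pkl","rb"))
T=lambda x,y,z:plane(c,(x+.5)/3.7-.5+210,(y+.5)/3.7-.5+80,z)
c2=pickle.load(open("scene0.pkl","rb"))
S=lambda x,y,z:plane(c2,(x+.5)/4-.5+180,(y+.5)/4-.5+180,z)
g=lambda n,a,b:print(n,a.round(1),b.round(1),"dist",np.linalg.norm(a-b).round(1),"ang of (b-a)",np.degrees(np.arctan2(*(b-a)[1::-1])).round(2))
g("T bed front L-R",T(68,489,22),T(464,538,22))
g("T housing rear top L-R",T(104,60,75),T(532,110,75))
g("T housing front top",T(93,178,75),T(520,218,75))
g("T fence top inner front-back",T(424,494,47),T(443,282,47))
g("T fence top outer front-back",T(436,496,47),T(457,283,47))
g("T stop top front L-R",T(110,256,32),T(440,295,32))
g("T book L front-back",T(250,499,36),T(258,324,36))
g("T book R front-back",T(384,508,36),T(387,330,36))
g("T book front",T(250,499,36),T(384,508,36))
g("T guide top",T(180,425,67),T(198,255,66))
print("S")
g("bed front L-R",S(320,40,22),S(36,316,22))
g("housing top front L-R",S(638,107,75),S(357,462,75))
g("housing right front-back",S(357,462,75),S(490,530,75))
g("book R",S(120,240,36),S(304,325,36))
g("book L",S(208,148,36),S(384,214,36))
g("fence inner top",S(107,264,47),S(330,380,47))
g("tab top left",S(325,63,85),S(360,75,85))
E
```

```text
T bed front L-R [452.5 139.7  22. ] [ 409.9 -173.7   22. ] dist 316.3 ang of (b-a) -97.75
T housing rear top L-R [788.  105.6  75. ] [ 740.8 -229.1   75. ] dist 338.0 ang of (b-a) -98.03
T housing front top [692.1 114.7  75. ] [ 654.4 -216.    75. ] dist 332.9 ang of (b-a) -96.5
T fence top inner front-back [ 443.5 -139.2   47. ] [ 610.9 -160.1   47. ] dist 168.7 ang of (b-a) -7.09
T fence top outer front-back [ 441.9 -148.4   47. ] [ 610.  -171.1   47. ] dist 169.6 ang of (b-a) -7.66
T stop top front L-R [639.9 104.4  32. ] [ 603.6 -160.1   32. ] dist 266.9 ang of (b-a) -97.8
T book L front-back [442.   -4.8  36. ] [581.5 -13.8  36. ] dist 139.8 ang of (b-a) -3.7
T book R front-back [ 433.6 -109.5   36. ] [ 575.1 -116.3   36. ] dist 141.6 ang of (b-a) -2.76
T book front [442.   -4.8  36. ] [ 433.6 -109.5   36. ] dist 105.0 ang of (b-a) -94.56
T guide top [497.7  49.2  67. ] [631.4  33.5  66. ] dist 134.6 ang of (b-a) -6.72
S
bed front L-R [456.2 142.2  22. ] [ 416.4 -175.4   22. ] dist 320.0 ang of (b-a) -97.15
housing top front L-R [705.9 114.8  75. ] [ 662.3 -222.2   75. ] dist 339.9 ang of (b-a) -97.37
housing right front-back [ 662.3 -222.2   75. ] [ 743.  -230.6   75. ] dist 81.1 ang of (b-a) -5.88
book R [ 437.7 -107.3   36. ] [ 576.7 -119.3   36. ] dist 139.5 ang of (b-a) -4.92
book L [446.5  -7.8  36. ] [580.7 -12.5  36. ] dist 134.3 ang of (b-a) -2.02
fence inner top [ 447.6 -137.    47. ] [ 613.9 -158.3   47. ] dist 167.7 ang of (b-a) -7.32
tab top left [504.8  55.2  85. ] [531.4  54.3  85. ] dist 26.6 ang of (b-a) -1.98
```

The crop confirms the blue book on the bed at top px (296,192), with the fence right, the guide left and the notch gap near crop (303,238). The two views agree on a feeder origin of about (553,-32) and yaw of -7.4°. The book centre is at feeder (-40,-35), turned about +4°, and the guide is at y≈73.

Next I set the fingers half open and turn the tool so that tool -x is feeder +x and tool +y is feeder +y.

```bash
python3 -m inch '[[[-10,-18,0],[0,0,-0.014]],[[-17,-24.5,0],[0,0,-0.014]],[[-17,-24.5,0],[0,0,-0.014]],[[-17,-24.5,0],[0,0,-0.014]],[[-17,-24.5,0],[0,0,-0.014]],[[-17,-24.5,0],[0,0,-0.014]],[[-17,-24.5,0],[0,0,-0.014]],[[-17,-24.5,0],[0,0,-0.014]],[[-17,-24.5,0],[0,0,-0.014]],[[-17,-24.5,0],[0,0,-0.014]]]' 0.1 20
cat >> h.py <<'E'
FO=np.array([553,-32.]);FY=np.radians(-7.4)
def w2f(p):
    d=np.array(p[:2])-FO;c,s=np.cos(FY),np.sin(FY);return np.array([c*d[0]+s*d[1],-s*d[0]+c*d[1]])
def st():
    from plant import robot
    from scipy.spatial.transform import Rotation as R
    s=robot.state();M=R.from_rotvec(s["eef_rot"]).as_matrix()
    f=w2f(s["tool_pos"]);c,sn=np.cos(FY),np.sin(FY);F=s["force"]
    print("t",round(s["t"],2),"feeder",f.round(1),"z",s["tool_pos"][2].round(1),"tool -x yaw rel feeder deg",np.degrees(np.arctan2(-M[1,0],-M[0,0])-FY).round(2),"toolz",M[:,2].round(3),"F feeder",(c*F[0]+sn*F[1]).round(2),(-sn*F[0]+c*F[1]).round(2),F[2].round(2),"gap",round(s["finger_gap"],1),"j6",s["joints"][5].round(2))
E
python3 -c "from h import *;st()"
```

```text
t: 0.98
tool_pos: [244.1, 214.4, 404.7]
eef_rot: [0.2, 3.135, 0.0]
force: [1.1, 0.3, -0.3]
finger_gap: 46.9
t 0.98 feeder [-338.1  204.6] z 404.7 tool -x yaw rel feeder deg 0.09 toolz [ 0.  0. -1.] F feeder 1.1 0.44 -0.26 gap 46.9 j6 0.85
```

```bash
python3 -m inch '[[[-19,-24,0],[0,0,0]],[[-19,-24,0],[0,0,0]],[[-19,-24,0],[0,0,0]],[[-19,-24,0],[0,0,0]],[[-19,-24,0],[0,0,0]],[[-19,-24,10],[0,0,0]],[[-19,-24,20],[0,0,0]],[[-19,-24,25],[0,0,0]],[[-19,-24,25],[0,0,0]],[[-19,-24,25],[0,0,0]]]'
python3 -m inch '[[[0,0,25],[0,0,0]],[[0,0,25],[0,0,0]],[[0,0,20],[0,0,0]],[[0,0,10],[0,0,0]],[[0,0,5],[0,0,0]],[[0,0,0],[0,0,0]]]'
python3 - <<'E'
from h import *
from plant import robot
st()
for n in("scene","wrist"):
    c=robot.capture(n);cv2.imwrite(f"pics/{n}1.png",c["pixels"][:,:,::-1])
    pickle.dump(c,open(f"{n}1.pkl","wb"))
    if n=="scene":cv2.imwrite("pics/scene1c.png",cv2.resize(c["pixels"][130:330,130:380,::-1],None,fx=3.2,fy=3,interpolation=cv2.INTER_CUBIC))
E
```

```text
t: 1.82
tool_pos: [401.9, -48.2, 298.6]
eef_rot: [0.203, 3.135, -0.0]
force: [1.4, 0.3, 0.5]
finger_gap: 46.9
t: 2.32
tool_pos: [401.2, -46.6, 213.9]
eef_rot: [-0.202, -3.133, -0.0]
force: [-0.8, -0.3, 0.1]
finger_gap: 46.8
t 2.32 feeder [-148.7  -34. ] z 213.9 tool -x yaw rel feeder deg 0.02 toolz [-0.002  0.    -1.   ] F feeder -0.71 -0.41 0.11 gap 46.8 j6 0.01
```

View pics/scene1c.png

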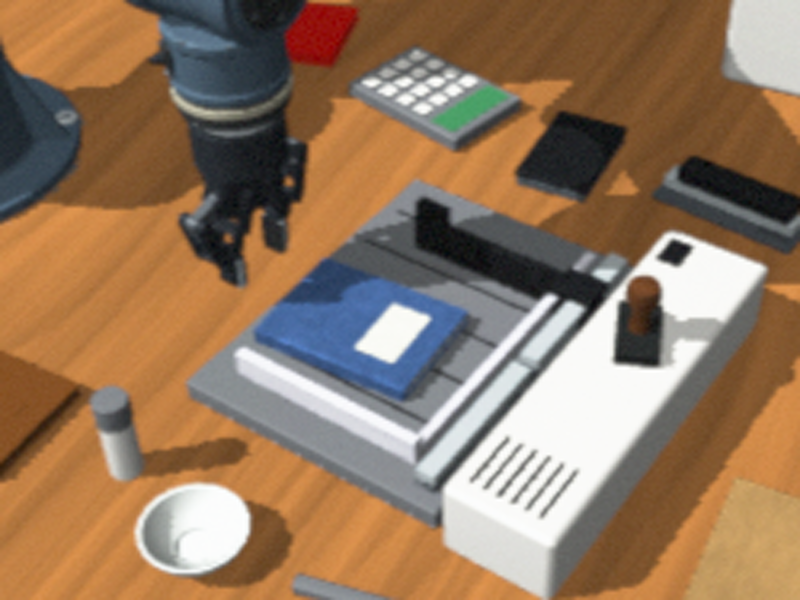

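View pics/wrist1.png

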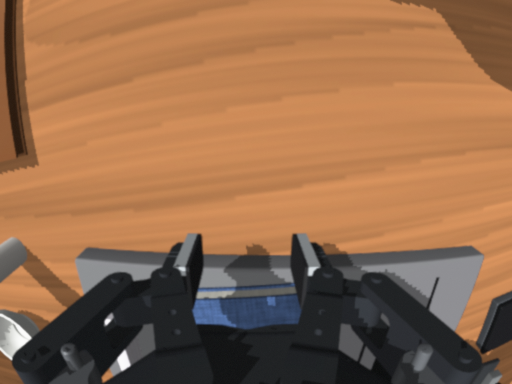

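```bash
python3 - <<'E'
from h import *
c=pickle.load(open("scene1.pkl","rb"));P=cloud(c)
m=np.zeros(P.shape[:2],bool);m[195:230,185:225]=1
f=np.apply_along_axis(w2f,-1,P[...,:2])
v=c["pixels"].max(-1)
m&=(v<75)&(P[...,2]>25)&(P[...,2]<120)&(f[...,0]<-125)&(f[...,0]>-175)
for u in range(185,225):
    r=np.where(m[:,u])[0]
    if len(r):k=r[-1];print(u,k,P[k,u].round(1),f[k,u].round(1))
E
```

```text
189 210 [ 382.6 -102.7  113.8] [-159.9  -92. ]
190 212 [ 384.2 -102.   107. ] [-158.4  -91.2]
191 214 [ 385.5 -101.1   99.9] [-157.2  -90.1]
192 214 [ 388.7 -101.1  101.2] [-154.   -89.6]
193 215 [388.8 -97.8  95. ] [-154.4  -86.4]
194 215 [391.4 -97.1  95.5] [-151.9  -85.4]
195 216 [393.9 -96.9  92.8] [-149.5  -84.8]
196 216 [ 403.3 -104.7  103.3] [-139.1  -91.3]
197 217 [ 403.1 -101.1   96.7] [-139.7  -87.9]
198 218 [ 405.5 -100.8   93.9] [-137.4  -87.2]
199 221 [389.6 -78.6  57.4] [-156.   -67.2]
200 222 [394.7 -81.5  58.5] [-150.6  -69.5]
201 223 [395.6 -79.1  53. ] [-150.  -67.]
202 223 [401.5 -82.4  58.5] [-143.7  -69.5]
203 224 [404.6 -82.9  56.6] [-140.6  -69.6]
204 216 [408.  -78.5  82.9] [-137.8  -64.8]
205 216 [408.7 -75.1  80.3] [-137.6  -61.4]
206 207 [415.5 -75.  114.2] [-130.8  -60.4]
207 206 [414.7 -69.2 112.6] [-132.4  -54.7]
212 205 [393.9 -18.7  66.9] [-159.5   -7.3]
213 211 [394.6 -18.3  44.9] [-158.8   -6.8]
214 211 [399.5 -20.4  48.6] [-153.7   -8.3]
215 212 [402.7 -20.9  46.6] [-150.4   -8.3]
216 212 [405.9 -20.7  47.7] [-147.3   -7.7]
217 213 [410.5 -23.1  47.8] [-142.5   -9.5]
218 212 [412.3 -20.4  50. ] [-141.1   -6.7]
219 201 [416.5 -16.4  88.1] [-137.4   -2.1]
220 198 [416.   -9.6  93.1] [-138.8    4.5]
221 196 [414.   -1.2  92.9] [-141.8   12.7]
222 196 [418.9  -3.7  96.7] [-136.6   10.8]
223 196 [ 4.199e+02 -4.000e-01  9.450e+01] [-136.    14.2]
```

```bash
python3 -m inch '[[[0,-1,9],[0,0,0]],[[0,0,8],[0,0,0]],[[0,0,2],[0,0,0]],[[-5,0,0],[0,0,0]],[[-5,0,0],[0,0,0]],[[-5,0,0],[0,0,0]],[[-3,0,0],[0,0,0]],[[0,0,0],[0,0,0]]]'; python3 -c "from h import *;st()"
python3 -m inch '[[[-2,0,0],[0,0,0]],[[-2,0,0],[0,0,0]],[[-3,0,0],[0,0,0]],[[-3,0,0],[0,0,0]],[[-3,0,0],[0,0,0]],[[-3,0,0],[0,0,0]],[[-3,0,0],[0,0,0]],[[-3,0,0],[0,0,0]],[[0,0,0],[0,0,0]]]'; python3 - <<'E'
from h import *
from plant import robot
st()
c=robot.capture("scene");pickle.dump(c,open("scene2.pkl","wb"))
cv2.imwrite("pics/scene2c.png",cv2.resize(c["pixels"][130:330,130:380,::-1],None,fx=3.2,fy=3,interpolation=cv2.INTER_CUBIC))
E
```

```text
t: 3.08
tool_pos: [420.3, -50.0, 195.9]
eef_rot: [0.202, 3.134, -0.0]
force: [0.4, 0.6, 0.2]
finger_gap: 46.9
t 3.08 feeder [-129.3  -35. ] z 195.9 tool -x yaw rel feeder deg 0.02 toolz [ 0.001 -0.    -1.   ] F feeder 0.36 0.66 0.18 gap 46.9 j6 0.01
t: 3.83
tool_pos: [441.8, -52.8, 195.7]
eef_rot: [0.202, 3.135, -0.0]
force: [-0.4, -0.6, -0.2]
finger_gap: 47.3
t 3.83 feeder [-107.6  -35. ] z 195.7 tool -x yaw rel feeder deg 0.02 toolz [ 0. -0. -1.] F feeder -0.37 -0.62 -0.15 gap 47.3 j6 0.01
```

View pics/scene2c.png

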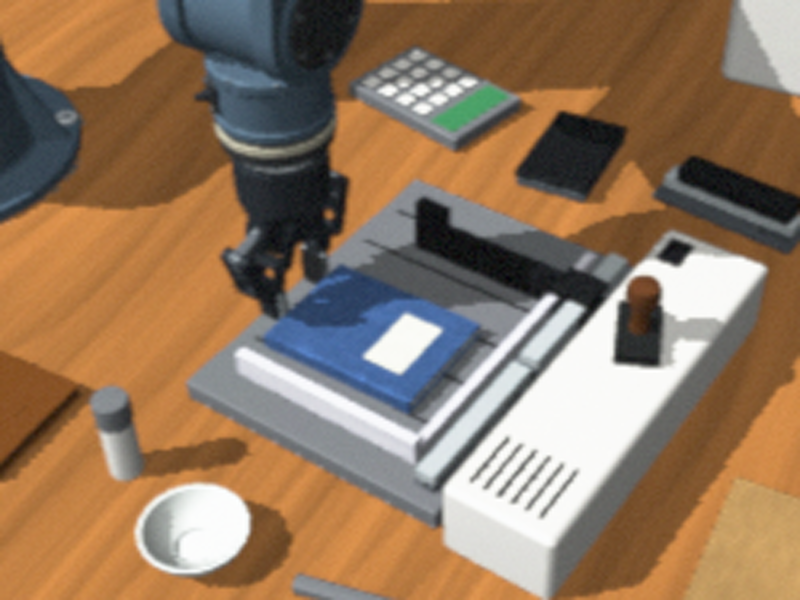

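The fingertips are behind the book's front edge (crop 270-320, 270-310) and it is moving back. Remaining distance is about 26 mm.

```bash
python3 -m inch '[[[-3,0,0],[0,0,0]],[[-3,0,0],[0,0,0]],[[-3,0,0],[0,0,0]],[[-3,0,0],[0,0,0]],[[-3,0,0],[0,0,0]],[[-3,0,0],[0,0,0]],[[-1,0,0],[0,0,0]],[[0,0,0],[0,0,0]]]';python3 -c "from h import *;st()"
python3 -m inch '[[[-1,0,0],[0,0,0]],[[-1,0,0],[0,0,0]],[[-1,0,0],[0,0,0]],[[0,0,0],[0,0,0]]]';python3 - <<'E'
from h import *
from plant import robot
st()
for n in("scene","top"):
    c=robot.capture(n);pickle.dump(c,open(n+"3.pkl","wb"))
    o=c["pixels"][160:330,160:380,::-1] if n=="scene" else c["pixels"][80:240,210:370,::-1]
    cv2.imwrite(f"pics/{n}3c.png",cv2.resize(o,None,fx=3.5,fy=3.5,interpolation=cv2.INTER_CUBIC))
E
```

```text
t: 4.55
tool_pos: [460.3, -55.2, 195.7]
eef_rot: [0.202, 3.135, -0.0]
force: [-0.2, -0.1, -0.1]
finger_gap: 46.9
t 4.55 feeder [-88.9 -35. ] z 195.7 tool -x yaw rel feeder deg 0.02 toolz [ 0. -0. -1.] F feeder -0.23 -0.13 -0.13 gap 46.9 j6 0.01
t: 4.88
tool_pos: [463.1, -55.6, 195.7]
eef_rot: [0.202, 3.135, -0.0]
force: [-0.4, 0.4, 0.4]
finger_gap: 47.4
t 4.88 feeder [-86.1 -35. ] z 195.7 tool -x yaw rel feeder deg 0.02 toolz [ 0. -0. -1.] F feeder -0.46 0.3 0.39 gap 47.4 j6 0.01
```

View pics/scene3c.png

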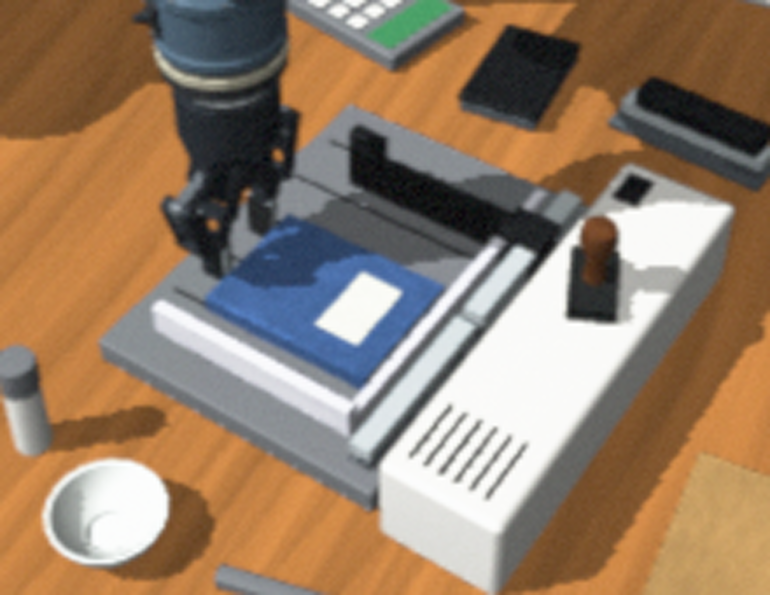

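View pics/top3c.png

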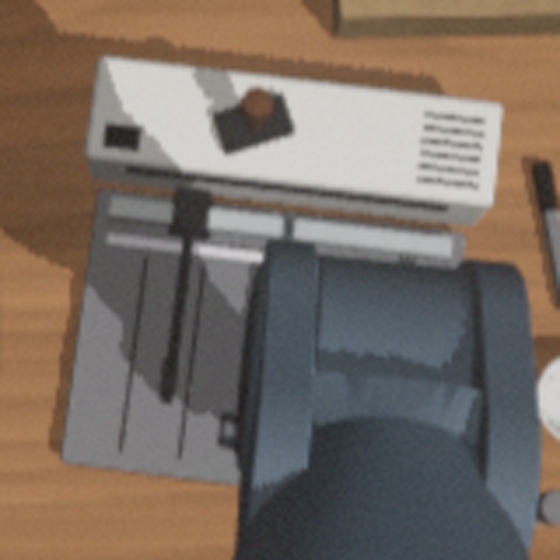

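The scene view shows the book nearly at the stop (crop 360-440, 290-380). The force is still about 0, so I continue in 1 mm steps.

```bash
for i in 1; do python3 -m inch '[[[-1,0,0],[0,0,0]],[[-1,0,0],[0,0,0]],[[0,0,0],[0,0,0]]]'; done; python3 -c "from h import *;st()"
python3 -m inch '[[[-1,0,0],[0,0,0]],[[0,0,0],[0,0,0]]]';python3 -c "from h import *;st()"
```

```text
t: 5.23
tool_pos: [465.0, -55.8, 195.7]
eef_rot: [-0.202, -3.135, -0.0]
force: [-0.8, -0.7, 0.9]
finger_gap: 47.0
t 5.23 feeder [-84.2 -34.9] z 195.7 tool -x yaw rel feeder deg 0.02 toolz [-0.  0. -1.] F feeder -0.69 -0.78 0.93 gap 47.0 j6 0.01
t: 5.4
tool_pos: [465.4, -55.8, 195.4]
eef_rot: [-0.202, -3.133, -0.0]
force: [-6.1, 2.4, 2.5]
finger_gap: 47.0
t 5.4 feeder [-83.8 -34.9] z 195.4 tool -x yaw rel feeder deg 0.02 toolz [-0.002  0.    -1.   ] F feeder -6.36 1.59 2.47 gap 47.0 j6 0.01
```

```bash
python3 -m inch '[[[-1,0,0],[0,0,0]],[[0,0,0],[0,0,0]]]';python3 -c "from h import *;st()"
```

```text
t: 5.57
tool_pos: [465.8, -55.9, 195.2]
eef_rot: [-0.202, -3.132, -0.001]
force: [-10.2, 3.2, 4.5]
finger_gap: 46.8
t 5.57 feeder [-83.4 -34.9] z 195.2 tool -x yaw rel feeder deg 0.01 toolz [-0.003  0.001 -1.   ] F feeder -10.56 1.89 4.53 gap 46.8 j6 0.01
```

There is a firm stop at about 10 N. I back off, raise, close the fingers, and look.

```bash
python3 -m inch '[[[4,0,0],[0,0,0]],[[10,0,0],[0,0,0]],[[15,0,-10],[0,0,0]],[[10,0,-25],[0,0,0]],[[0,20,-30],[0,0,0]],[[0,35,-30],[0,0,0]],[[0,40,-10],[0,0,0]],[[0,40,0],[0,0,0]],[[0,40,0],[0,0,0]],[[0,10,0],[0,0,0]]]' -1 20; python3 - <<'E'
from h import *
from plant import robot
st()
for n in("scene","top"):
    c=robot.capture(n);pickle.dump(c,open(n+"4.pkl","wb"))
    o=c["pixels"][180:330,180:380,::-1] if n=="scene" else c["pixels"][80:240,210:370,::-1]
    cv2.imwrite(f"pics/{n}4c.png",cv2.resize(o,None,fx=(4 if n=="scene" else 3.7),fy=(4 if n=="scene" else 3.7),interpolation=cv2.INTER_CUBIC))
E
```

```text
t: 6.4
tool_pos: [452.0, 133.4, 298.3]
eef_rot: [0.197, 3.134, 0.003]
force: [-0.1, -0.6, -0.2]
finger_gap: 0.0
t 6.4 feeder [-121.4  151. ] z 298.3 tool -x yaw rel feeder deg 0.2 toolz [ 0.002  0.002 -1.   ] F feeder 0.0 -0.63 -0.18 gap 0.0 j6 0.41
```

View pics/scene4c.png

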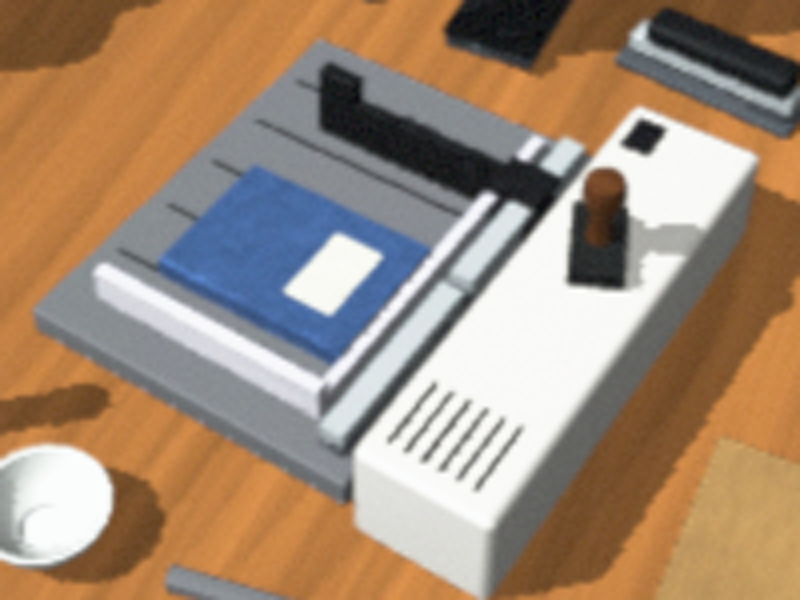

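View pics/top4c.png

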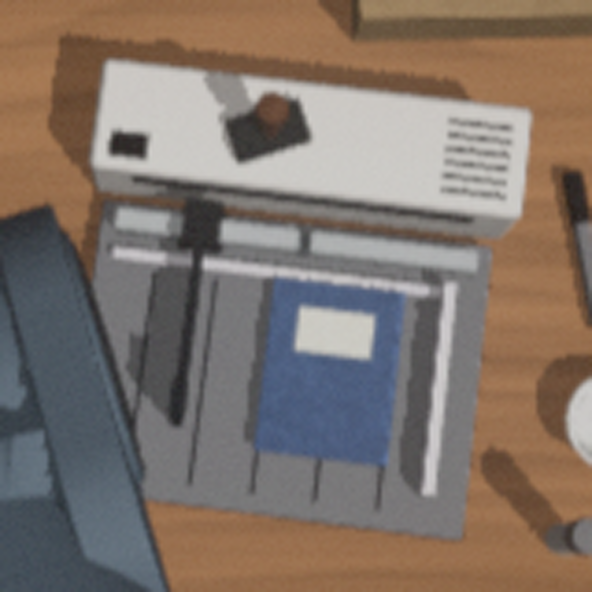

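The book sits square on the rear stop: its far edge follows the stop at top crop (275,280)-(405,290) and the sides are parallel to the fence. Next I turn the tool 90° so that the shut fingers' flat side faces the guide.

```bash
python3 -m inch '[[[0,0,0],[0,0,0.12]],[[0,0,0],[0,0,0.12]],[[0,0,0],[0,0,0.12]],[[0,0,0],[0,0,0.12]],[[0,0,0],[0,0,0.12]],[[0,0,0],[0,0,0.12]],[[0,0,0],[0,0,0.12]],[[0,0,0],[0,0,0.12]],[[0,0,0],[0,0,0.12]],[[0,0,0],[0,0,0.12]]]'
python3 -m inch '[[[0,0,0],[0,0,0.12]],[[0,0,0],[0,0,0.12]],[[0,0,0],[0,0,0.12]],[[0,0,0],[0,0,0.014]],[[0,0,0],[0,0,0]]]'; python3 -c "from h import *;st()"
```

```text
t: 7.33
tool_pos: [451.5, 127.9, 297.8]
eef_rot: [1.946, 2.466, -0.0]
force: [0.1, 0.7, 1.0]
finger_gap: 0.2
t: 7.75
tool_pos: [451.6, 128.2, 297.8]
eef_rot: [2.361, 2.072, -0.0]
force: [-0.9, 0.7, -0.7]
finger_gap: 0.1
t 7.75 feeder [-121.2  145.8] z 297.8 tool -x yaw rel feeder deg -90.08 toolz [ 0. -0. -1.] F feeder -0.97 0.58 -0.67 gap 0.1 j6 1.98
```

```bash
python3 -m inch '[[[-4,12,0],[0,0,0]],[[-5,18,0],[0,0,0]],[[-5,18,0],[0,0,0]],[[-5,18,0],[0,0,0]],[[-5,18,0],[0,0,0]],[[-5,18,0],[0,0,0]],[[-5,12,0],[0,0,0]],[[-4,7,5],[0,0,0]],[[0,0,15],[0,0,0]],[[0,0,22],[0,0,0]]]'
python3 -m inch '[[[0,0,22],[0,0,0]],[[0,0,15],[0,0,0]],[[0,0,8],[0,0,0]],[[0,0,0],[0,0,0]]]'; python3 - <<'E'
from h import *
from plant import robot
st()
for n in("scene","top"):
    c=robot.capture(n);pickle.dump(c,open(n+"5.pkl","wb"))
    o=c["pixels"][140:300,180:380,::-1] if n=="scene" else c["pixels"][80:240,210:370,::-1]
    cv2.imwrite(f"pics/{n}5c.png",cv2.resize(o,None,fx=3.7,fy=3.7,interpolation=cv2.INTER_CUBIC))
E
```

```text
t: 8.58
tool_pos: [567.7, 74.6, 256.2]
eef_rot: [2.36, 2.071, 0.003]
force: [0.0, -0.0, -0.2]
finger_gap: 0.1
t: 8.92
tool_pos: [565.9, 75.0, 209.0]
eef_rot: [-2.361, -2.071, 0.004]
force: [0.1, -0.3, -0.4]
finger_gap: -0.3
t 8.92 feeder [ -1.  107.8] z 209.0 tool -x yaw rel feeder deg -90.09 toolz [-0.003 -0.    -1.   ] F feeder 0.1 -0.29 -0.35 gap -0.3 j6 1.83
```

View pics/scene5c.png

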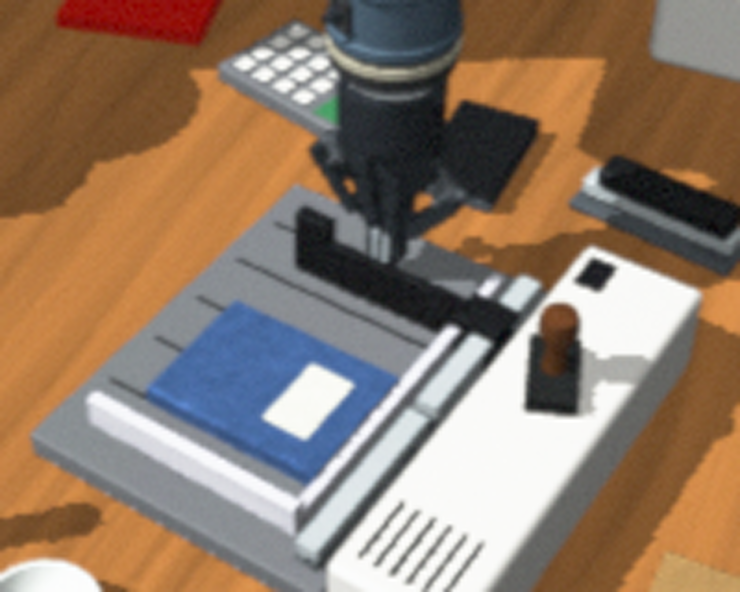

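View pics/top5c.png

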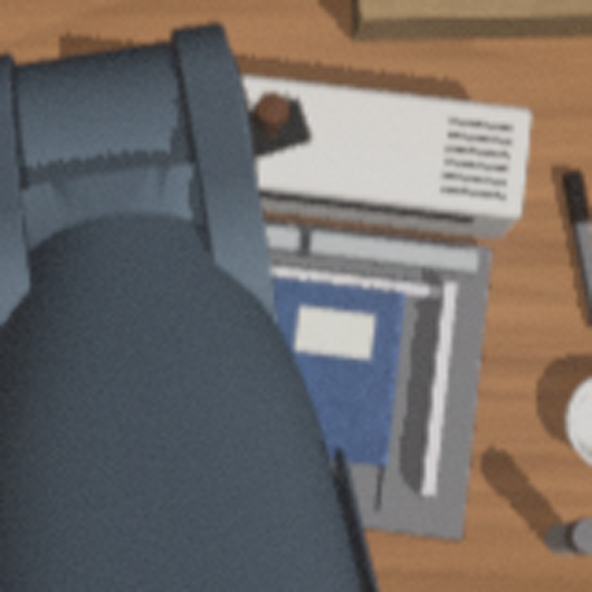

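The shut fingers (scene crop 390,245) are behind the guide wall with clear space. I start pushing in tool -x.

```bash
python3 -m inch '[[[-4,0,0],[0,0,0]],[[-4,0,0],[0,0,0]],[[-4,0,0],[0,0,0]],[[-3,0,0],[0,0,0]],[[-3,0,0],[0,0,0]],[[-3,0,0],[0,0,0]],[[-3,0,0],[0,0,0]],[[-3,0,0],[0,0,0]],[[-3,0,0],[0,0,0]],[[-3,0,0],[0,0,0]]]';python3 -c "from h import *;st()"
python3 -m inch '[[[-3,0,0],[0,0,0]],[[-3,0,0],[0,0,0]],[[-3,0,0],[0,0,0]],[[-3,0,0],[0,0,0]],[[-3,0,0],[0,0,0]],[[-3,0,0],[0,0,0]],[[-3,0,0],[0,0,0]],[[-3,0,0],[0,0,0]],[[0,0,0],[0,0,0]]]';python3 - <<'E'
from h import *
from plant import robot
st()
c=robot.capture("scene")
cv2.imwrite(f"pics/scene6c.png",cv2.resize(c["pixels"][140:300,180:380,::-1],None,fx=3.7,fy=3.7,interpolation=cv2.INTER_CUBIC))
E
```

```text
t: 9.85
tool_pos: [562.3, 42.8, 211.2]
eef_rot: [-2.362, -2.07, -0.002]
force: [-0.3, 7.1, 0.7]
finger_gap: 0.3
t 9.85 feeder [-0.4 75.4] z 211.2 tool -x yaw rel feeder deg -90.15 toolz [ 0.001  0.001 -1.   ] F feeder -1.18 6.96 0.72 gap 0.3 j6 1.78
t: 10.6
tool_pos: [559.0, 18.7, 211.1]
eef_rot: [-2.363, -2.07, -0.001]
force: [-0.5, 4.0, 1.0]
finger_gap: -0.2
t 10.6 feeder [-0.6 51.1] z 211.1 tool -x yaw rel feeder deg -90.17 toolz [ 0.     0.001 -1.   ] F feeder -0.98 3.95 1.05 gap -0.2 j6 1.74
```

View pics/scene6c.png

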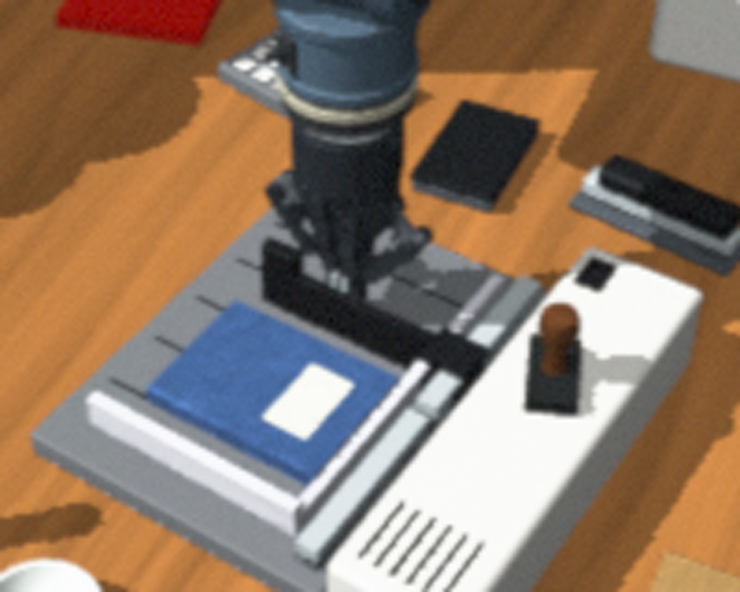

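The guide slides at about 4 N and the book is unmoved. I continue more slowly as it meets the book.

```bash
python3 -m inch '[[[-2,0,0],[0,0,0]],[[-2,0,0],[0,0,0]],[[-2,0,0],[0,0,0]],[[-2,0,0],[0,0,0]],[[-2,0,0],[0,0,0]],[[-2,0,0],[0,0,0]],[[-2,0,0],[0,0,0]],[[-2,0,0],[0,0,0]],[[-2,0,0],[0,0,0]],[[-2,0,0],[0,0,0]]]';python3 -c "from h import *;st()"
python3 -m inch '[[[-2,0,0],[0,0,0]],[[-2,0,0],[0,0,0]],[[-2,0,0],[0,0,0]],[[-2,0,0],[0,0,0]],[[-2,0,0],[0,0,0]],[[0,0,0],[0,0,0]]]';python3 - <<'E'
from h import *
from plant import robot
st()
c=robot.capture("scene")
cv2.imwrite(f"pics/scene7c.png",cv2.resize(c["pixels"][140:300,180:380,::-1],None,fx=3.7,fy=3.7,interpolation=cv2.INTER_CUBIC))
E
```

```text
t: 11.48
tool_pos: [556.5, -0.6, 211.0]
eef_rot: [-2.362, -2.07, -0.002]
force: [1.0, 7.3, 0.6]
finger_gap: 0.0
t 11.48 feeder [-0.6 31.6] z 211.0 tool -x yaw rel feeder deg -90.14 toolz [ 0.     0.001 -1.   ] F feeder 0.06 7.39 0.56 gap 0.0 j6 1.7
t: 11.98
tool_pos: [555.1, -10.8, 211.0]
eef_rot: [-2.363, -2.07, -0.001]
force: [1.0, 4.9, 0.9]
finger_gap: 0.0
t 11.98 feeder [-0.7 21.3] z 211.0 tool -x yaw rel feeder deg -90.16 toolz [ 0.     0.001 -1.   ] F feeder 0.4 5.03 0.9 gap 0.0 j6 1.68
```

View pics/scene7c.png

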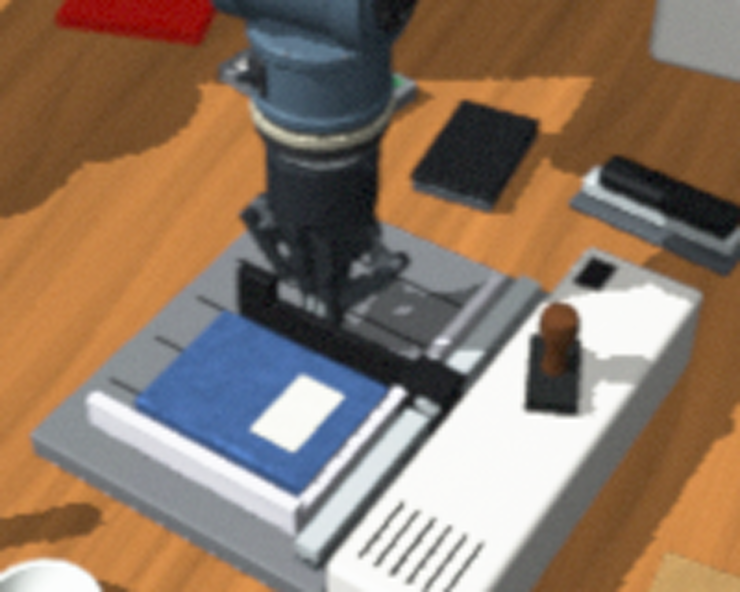

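The guide now carries the book along the stop (far edge still on the stop). Next, 1 mm steps watching for the force drop.

```bash
python3 -m inch '[[[-1,0,0],[0,0,0]],[[-1,0,0],[0,0,0]],[[-1,0,0],[0,0,0]],[[-1,0,0],[0,0,0]],[[-1,0,0],[0,0,0]]]';python3 -c "from h import *;st()"
python3 -m inch '[[[-1,0,0],[0,0,0]],[[-1,0,0],[0,0,0]],[[0,0,0],[0,0,0]]]';python3 -c "from h import *;st()"
```

```text
t: 12.45
tool_pos: [554.4, -15.5, 210.9]
eef_rot: [-2.362, -2.07, -0.001]
force: [-0.7, 7.2, 1.1]
finger_gap: -0.0
t 12.45 feeder [-0.7 16.6] z 210.9 tool -x yaw rel feeder deg -90.14 toolz [ 0.     0.001 -1.   ] F feeder -1.6 7.06 1.09 gap -0.0 j6 1.67
t: 12.7
tool_pos: [554.1, -17.8, 210.8]
eef_rot: [-2.363, -2.07, 0.0]
force: [-0.1, 3.3, -0.1]
finger_gap: -0.3
t 12.7 feeder [-0.7 14.2] z 210.8 tool -x yaw rel feeder deg -90.16 toolz [-0.  0. -1.] F feeder -0.5 3.24 -0.12 gap -0.3 j6 1.67
```

```bash
python3 -m inch '[[[-1,0,0],[0,0,0]],[[-1,0,0],[0,0,0]],[[0,0,0],[0,0,0]]]';python3 -c "from h import *;st()"
```

```text
t: 12.95
tool_pos: [553.9, -20.0, 210.8]
eef_rot: [2.363, 2.07, -0.001]
force: [0.4, -0.4, -0.1]
finger_gap: -0.2
t 12.95 feeder [-0.7 12. ] z 210.8 tool -x yaw rel feeder deg -90.18 toolz [-0.    -0.001 -1.   ] F feeder 0.49 -0.36 -0.09 gap -0.2 j6 1.67
```

The force has dropped to zero. I continue gently to feel the notch stop.

```bash
python3 -m inch '[[[-1,0,0],[0,0,0]],[[-1,0,0],[0,0,0]],[[-1,0,0],[0,0,0]],[[0,0,0],[0,0,0]]]';python3 -c "from h import *;st()"
python3 -m inch '[[[-1,0,0],[0,0,0]],[[0,0,0],[0,0,0]]]';python3 -c "from h import *;st()"
```

```text
t: 13.28
tool_pos: [553.5, -22.9, 210.8]
eef_rot: [2.363, 2.07, -0.0]
force: [0.3, 0.7, 0.4]
finger_gap: -0.0
t 13.28 feeder [-0.7  9.1] z 210.8 tool -x yaw rel feeder deg -90.17 toolz [-0. -0. -1.] F feeder 0.21 0.68 0.45 gap -0.0 j6 1.66
t: 13.45
tool_pos: [553.4, -23.7, 210.8]
eef_rot: [-2.363, -2.07, -0.0]
force: [-0.7, 1.8, 0.3]
finger_gap: -0.0
t 13.45 feeder [-0.7  8.3] z 210.8 tool -x yaw rel feeder deg -90.16 toolz [ 0.  0. -1.] F feeder -0.92 1.65 0.34 gap -0.0 j6 1.66
```

```bash
python3 -m inch '[[[-0.5,0,0],[0,0,0]],[[0,0,0],[0,0,0]]]';python3 - <<'E'
from h import *
from plant import robot
st()
c=robot.capture("scene");pickle.dump(c,open("scene8.pkl","wb"))
cv2.imwrite(f"pics/scene8c.png",cv2.resize(c["pixels"][140:300,180:380,::-1],None,fx=3.7,fy=3.7,interpolation=cv2.INTER_CUBIC))
E
```

```text
t: 13.62
tool_pos: [553.3, -24.0, 210.8]
eef_rot: [-2.363, -2.07, -0.001]
force: [-0.3, 3.7, -0.2]
finger_gap: 0.2
t 13.62 feeder [-0.7  8. ] z 210.8 tool -x yaw rel feeder deg -90.15 toolz [ 0.     0.001 -1.   ] F feeder -0.79 3.61 -0.15 gap 0.2 j6 1.66
```

View pics/scene8c.png

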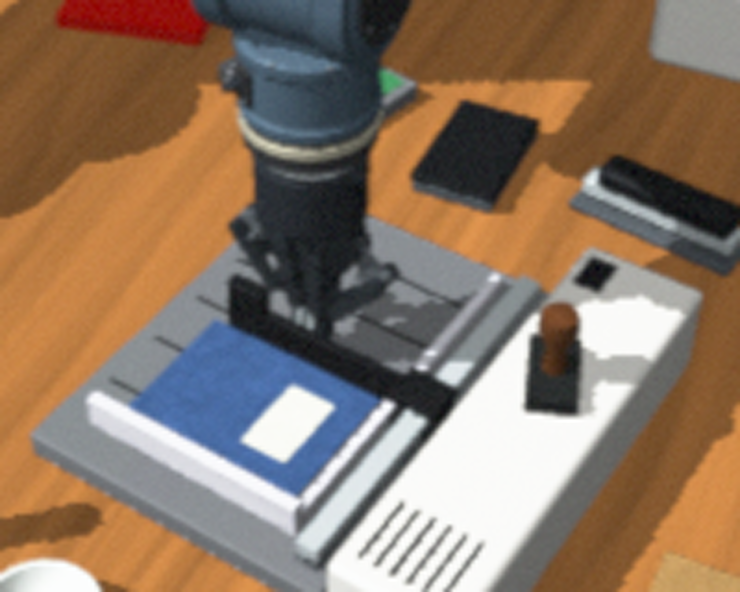

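```bash
python3 -m inch '[[[-1,0,0],[0,0,0]],[[0,0,0],[0,0,0]]]';python3 -c "from h import *;st()"
python3 -m inch '[[[-1,0,0],[0,0,0]],[[0,0,0],[0,0,0]]]';python3 -c "from h import *;st()"
```

```text
t: 13.83
tool_pos: [553.2, -24.7, 210.9]
eef_rot: [-2.362, -2.07, -0.002]
force: [-0.0, 8.7, 0.9]
finger_gap: 0.0
t 13.83 feeder [-0.7  7.3] z 210.9 tool -x yaw rel feeder deg -90.13 toolz [ 0.     0.002 -1.   ] F feeder -1.12 8.59 0.89 gap 0.0 j6 1.66
t: 14.0
tool_pos: [553.1, -25.3, 210.9]
eef_rot: [-2.361, -2.07, -0.003]
force: [-0.2, 13.9, 1.1]
finger_gap: 0.2
t 14.0 feeder [-0.7  6.7] z 210.9 tool -x yaw rel feeder deg -90.11 toolz [ 0.     0.003 -1.   ] F feeder -2.02 13.77 1.12 gap 0.2 j6 1.66
```

It stops firmly at 14 N, well above the sliding force. I retreat left, up and towards the robot, then check.

```bash
python3 -m inch '[[[3,0,0],[0,0,0]],[[8,0,0],[0,0,0]],[[14,0,0],[0,0,0]],[[10,0,-15],[0,0,0]],[[0,0,-30],[0,0,0]],[[0,0,-35],[0,0,0]],[[10,-10,-20],[0,0,0]],[[15,-20,0],[0,0,0]],[[15,-25,0],[0,0,0]],[[15,-25,0],[0,0,0]]]'
python3 -m inch '[[[15,-25,0],[0,0,0]],[[15,-25,0],[0,0,0]],[[15,-25,0],[0,0,0]],[[15,-15,0],[0,0,0]],[[15,0,0],[0,0,0]],[[5,0,0],[0,0,0]],[[0,0,0],[0,0,0]]]'; python3 - <<'E'
from h import *
from plant import robot
st()
for n in("scene","top"):
    c=robot.capture(n);pickle.dump(c,open(n+"9.pkl","wb"))
    o=c["pixels"][180:330,180:380,::-1] if n=="scene" else c["pixels"][80:240,210:370,::-1]
    k=4 if n=="scene" else 3.7
    cv2.imwrite(f"pics/{n}9c.png",cv2.resize(o,None,fx=k,fy=k,interpolation=cv2.INTER_CUBIC))
E
```

```text
t: 14.83
tool_pos: [484.9, 74.3, 311.0]
eef_rot: [2.363, 2.069, 0.0]
force: [-0.9, 0.5, -0.2]
finger_gap: 0.4
t: 15.42
tool_pos: [407.0, 165.7, 310.9]
eef_rot: [2.361, 2.072, 0.001]
force: [-0.8, 0.1, 0.6]
finger_gap: -0.2
t 15.42 feeder [-170.2  177.2] z 310.9 tool -x yaw rel feeder deg -90.07 toolz [ 0.001 -0.    -1.   ] F feeder -0.76 -0.02 0.57 gap -0.2 j6 2.09
```

View pics/scene9c.png

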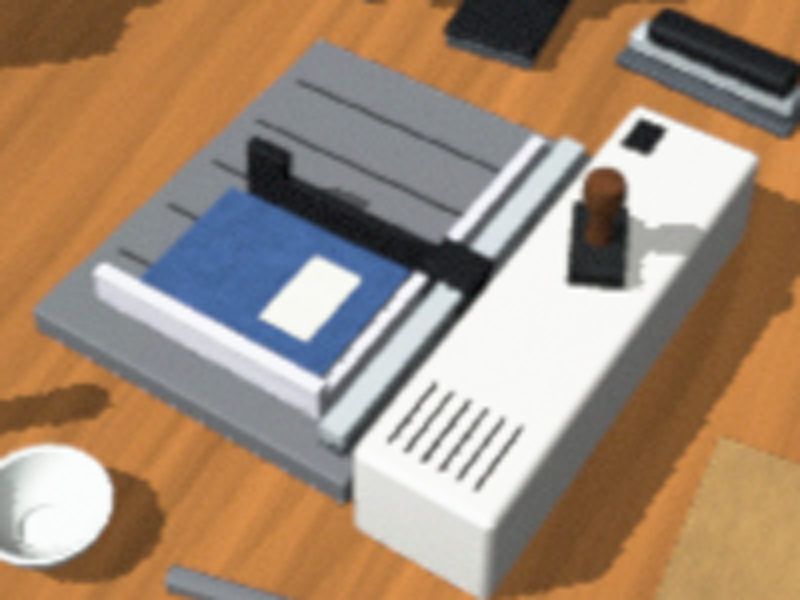

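View pics/top9c.png

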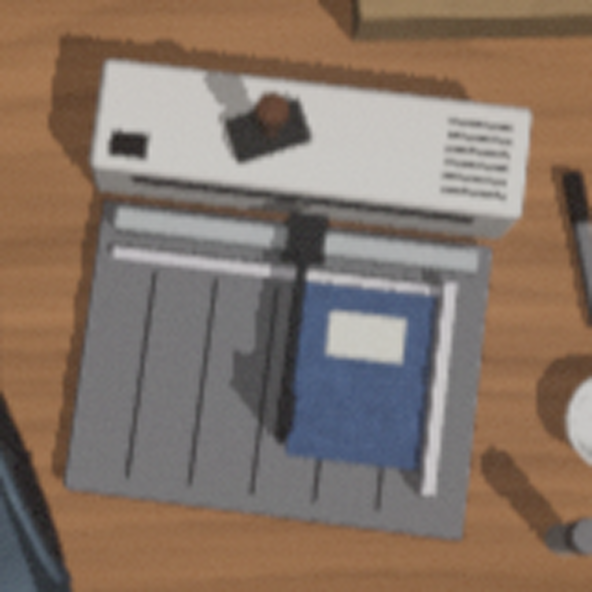

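```bash
python3 - <<'E'
from h import *
for k in(4,9):
  for n in("top","scene"):
    c=pickle.load(open(f"{n}{k}.pkl","rb"));hsv=cv2.cvtColor(c["pixels"],cv2.COLOR_RGB2HSV)
    m=cv2.inRange(hsv,(105,90,30),(125,255,255))
    r=(slice(80,240),slice(210,370)) if n=="top" else (slice(180,330),slice(180,380))
    mm=np.zeros_like(m);mm[r]=m[r]
    mm=cv2.morphologyEx(mm,cv2.MORPH_OPEN,np.ones((3,3)))
    cn=max(cv2.findContours(mm,cv2.RETR_EXTERNAL,cv2.CHAIN_APPROX_NONE)[0],key=cv2.contourArea)
    W=np.array([w2f(plane(c,u,v,36)) for u,v in cn[:,0]])
    # front edge fit, right edge fit
    yc=np.median(W[:,1]); 
    fr=W[(W[:,0]<W[:,0].min()+12)&(abs(W[:,1]-W[:,1].mean())<35)];bk=W[(W[:,0]>W[:,0].max()-10)&(abs(W[:,1]-W[:,1].mean())<35)]
    a=np.polyfit(fr[:,1],fr[:,0],1);b=np.polyfit(bk[:,1],bk[:,0],1)
    print(k,n,"front x",fr[:,0].mean().round(1),"deg",np.degrees(a[0]).round(2),"back x",bk[:,0].mean().round(1),np.degrees(b[0]).round(2),"y range",np.percentile(W[:,1],[3,97]).round(1))
    P=cloud(c);F=np.apply_along_axis(w2f,-1,P[...,:2]);g=(hsv[...,2]<60)&(P[...,2]>55)&(P[...,2]<75)&(F[...,0]>-20)&(F[...,0]<50)&(abs(F[...,1])<90)
    print("   guide top z",np.percentile(P[g][:,2],[50,90]).round(1),"y",np.median(F[g][:,1]).round(1),g.sum())
E
```

```text
4 top front x -70.6 deg -1.29 back x 60.1 2.59 y range [-88.   11.8]
   guide top z [66.7 69.1] y 76.8 52
4 scene front x -72.8 deg 0.01 back x 64.9 1.48 y range [-98.8  13.3]
   guide top z [62.7 65.9] y 74.5 103
9 top front x -70.6 deg -0.89 back x 58.2 5.14 y range [-112.   -13.3]
   guide top z [62.7 65.1] y -5.3 47
9 scene front x -72.8 deg 0.01 back x 64.6 0.28 y range [-109.2   -6.8]
   guide top z [60.9 62.9] y -8.1 89
```

The book's front edge hasn't moved since seating (scene -72.8 before and after, 0.0° skew). The guide top dropped from 66.7 to 62.7 mm (top view), and the guide stands at y ≈ -7. I hand in.

```bash
python3 -c "
from plant import robot
print(robot.hand_in())"
```

```text
the job is handed in; nothing more can be done
None
```

The blue account book is seated on the rear stop and the side guide has dropped into its notch. I handed the job in after about 15.5 s of the allowed 48 s.

- **Book:** I pushed it back with two half-open fingertips on its front edge until the stop resisted at about 10 N. The scene view showed it square to within about 0.3°, and its front edge did not shift while the guide was pushed.
- **Guide:** I pushed the wall with the shut fingers; it slid at about 3–7 N. The force then fell to about 0, and it stopped firmly at 14 N. Its top is about 4 mm lower in the top view (66.7 to 62.7 mm), and it stands at feeder y ≈ -5 to -8, against -7 expected.
- **Surroundings:** The bystanders I could see in the last close-ups had not visibly moved. I did not check the calculator, the glue stick or the look-alike books at the end. The arm was clear of everything when I handed in.

**Checks that disagreed:**
- **Guide drop:** the scene view's depth showed only 2–3 mm.
- **Far edge of the book:** the top view's fit was noisy (up to 5° of apparent skew), because the stop hides part of that edge. I relied on the front edge and the stop contact instead.
- **Feeder position:** my estimate is probably 2–3 mm off along feeder x.

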